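# Pin and clip the controller box lid on the sloped demonstration board

## Robot

A 6-joint arm with a two-finger parallel gripper is mounted at the origin on the work surface. World frame = base frame: x ahead of the robot, y to its left, z up, the work surface at z = 0. Lengths are in m, angles in rad, forces in N, time in s.
With the tool pointing down it reaches from about 0.35 to 0.725 m from the base axis. Payload 6 kg.
Tool frame: the origin (TCP) lies between the finger pads; the fingertips stand 22 mm ahead of it and the grasp point (between the pads) lies 3 mm ahead of it; z points along the fingers, y is the line along which they close (so a half turn about z gives the same grasp; the last joint's range is limited). The gripper opens to 85 mm and grips with 20 to 120 N. Pads are 22 mm wide; open, the fingers measure 114 mm over their backs; the gripper's body (76 mm by 85 mm) begins 54 mm behind the grasp point. The pads swing forward as they close: fully open they stand 13 mm farther back than shut.
Start: joints at [1.512, 0.04, 0.085, 0, -1.615, -0.334], TCP at [0.23, 0.554, 0.253] pointing down, gripper open.
Joint ranges: [-2.56, 2.56], [-1.29, 2.01], [-1.08, 1.49], [-3.29, 1.98], [-2.81, -0.18], [-2.99, 2.99]. Speed limits (rad/s): [2.57, 2.57, 3.01, 3.14, 3.14, 3.14].

## Interface

Orientations are given as a 3x3 rotation matrix whose columns are the frame's x, y, z axes.
In Python, from cell import manip, imaging, workorder gives the robot as it stands.
- The arm moves only by the tool carry_out, never from a script. Its argument "rows" is a list of rows, each an object of numbers: "fingers": the opening, from -1 (shut) to 1 (fully open); "tx", "ty", "tz": the shift along the tool's x, y, z in m; "rx", "ry", "rz": the turn, a rotation vector about the tool's x, y, z in degrees. In form: [{"fingers": .., "tx": .., "ty": .., "tz": .., "rx": .., "ry": .., "rz": ..}, ...]. A call has 1 to 12 rows; each row is the pose to reach, as a shift and turn from the pose commanded when the call began, along the tool's axes at that moment; what a row does not reach only later rows make up. A row lasts 1/12 s, in which the tool goes at most 41.7 mm and 7.16 degrees, less where a joint would pass 70% of its speed; a pose out of reach is approached as far as the arm can. A call with a gripper value outside its range is refused whole. The fingers move at their own pace and stop on an object; "grip_force" is the grip in N (left out, the last holds). Time passes only in rows, so rows that repeat a pose let the fingers close. It gives the time, the measured TCP pose, the force, the opening and the grip force at its end, in the units of the state.
- manip.observe(): the state, without advancing time (a new reading comes with each control period).
- imaging.read_camera(name): name is "side" or "top" or "wrist"; returns the picture (480x640x3 uint8, red, green, blue); there is no depth.
- imaging.get_calibration(name): a dict with "camera_matrix" (3x3 intrinsics, pixels), "camera_from_world" (4x4, takes a point from world to camera coordinates); the wrist camera has in their place "hand_eye" (4x4, takes a point from camera to tool coordinates, whose origin is the TCP and whose axes are the flange's). Camera axes: x right, y up, looking along -z (the intrinsics and any distortion apply to the point x, -y, -z); pixel columns grow to the right and rows downward; lengths in m; the calibration is good to about 2 mm. A picture is of the moment at which its call begins: read the wrist's pose just before it. get_calibration takes no time and is no camera call.
- workorder.close_job(): hands the job in; it is judged then, once.
The state is a dict: "time": time; "qpos": joint angles; "joint_velocities": joint speeds; "joint_efforts": joint torques, N m; "position": TCP position; "tcp_rot": TCP orientation; "contact_force": force on the tool from outside, world axes, zero at the start; "ft_torque": the same for the moment, N m; "opening": finger opening in m; "grip_force": force on a finger pad.
Only numpy, scipy, OpenCV 4.12 (cv2) and the standard library are available. Lean on these libraries where they do the work, as an engineer would, in place of code of your own. Each camera call takes 0.05 s, during which the arm holds its last target. There are 200 camera calls.

## Task

The lid of the grey controller box on the sloped board has been laid back in place, its hinge knuckles lined up with those of the box. Pick up the loose hinge pin, slide it down through all the knuckles from the upper end until its square grip sits against the top knuckle, let go, and then fold the black clip on the opposite side over the edge of the lid until it is fully shut. Leave the lid seated and do not move the red carton, the screwdriver or the empty yellow box.

Things in the scene. Friction and masses are not known exactly. Their poses are not given: they have to be found in the camera images.
- box: grey open box, 90 (x) by 120 (y) by 50 (z) mm, fixed on a plywood board that slopes 30 degrees, rising away from the robot (board 270 mm up the slope by 280 mm wide, its place and heading vary). Origin: centre of the box's underside, on the board's face. Axes: x up the slope, y left across it, z square out of the board, 30 degrees from vertical. Hinge on the left (+y) side, clip on the right side
- hinge_mouth (a point): where the pin goes in: centre of the 11 mm bore at the upper end of the hinge, at (47, 72, 50) mm in the box's frame, same axes. The pin goes in along -x, down the slope. Hinge 90 mm long: five round knuckles 18 mm across and 16.4 mm long, 2 mm gaps; 1st, 3rd, 5th fixed to the box, 2nd and 4th (white) on the lid. Axis 12 mm outside the box's wall; top knuckle 2 mm past the box's upper end
- lid_top (a point): white plastic lid, 90 by 120 by 5 mm, 0.11 kg, loose, lying on the box's rim; the point is the centre of its upper face, at about (0, 0, 55) mm in the box's frame, axes as the box's. A lip below it fits into the box with 1.5 mm play all round, so it may shift that much
- pin_grip (a point): hinge pin, about 0.07 kg, loose on the table left or right of the board. Point: centre of its red grip, a square bar 16 by 16 mm, 40 mm long, 8 mm above the table. Axes: x along the pin from nose to grip, z up. The steel shaft, 8 mm thick, 94 mm long (last 9 mm tapered), runs from the grip's -x end, level, nose roughly towards the robot. Pin home: this point is 20 mm up the slope from hinge_mouth
- clip (a joint): angle (rad) of the black clip on the box: 0 = shut, hook over the lid's edge, arm square to the lid; grows as it leans outwards, away from the lid; starts at 0.35 to 0.75, stops at 0 and 1.25. Stays where left; friction 0.03 N m, no spring. Pivot line along the box's x at y -65, z 28 mm in the box's frame. Shut it by pushing its free end from outside towards the lid (+y), following its arc
- clip_tip (a point): middle of the free end of the clip's arm, a plate 36 mm wide (along the box's x, centred), 5 mm thick and 46 mm long from its pivot line; a 14.5 mm hook towards the lid stands 30 to 34 mm from the pivot. When shut this point is at (0, -65, 74) mm in the box's frame. The board is clear for 70 mm outside the clip
- switch (a point): centre of the top of the yellow and white switch box fixed on the board beyond the upper right of the grey box: 82 by 82 mm, 38 mm high over the board's face. A lower conduit joins it to the grey box, another runs along the board's lower left edge. Nothing else stands on the board: it is clear beyond the hinge's upper end
- carton_mid (a point): red cardboard carton, 150 by 45 by 35 mm, lying on the table; the point is its centre. Bystander
- driver: screwdriver with a blue handle, 150 mm long, lying on the table. Bystander
- flushbox: empty yellow wall box, 70 by 70 by 45 mm, open at the top, standing on the table; origin at the centre of its underside. Bystander
Mind the look-alikes: they are no part of the job. Of the things shaped like the part that bears lid_top, the white one is meant.

How it is judged:
On the way, in this order (a step that is already met when the one before it is completed fails the run):
1. the pin is home through all the knuckles, its grip against the top one (x of pin_grip in the frame of hinge_mouth between 0.017 and 0.0245 m and y of pin_grip in the frame of hinge_mouth between -0.004 and 0.004 m and z of pin_grip in the frame of hinge_mouth between -0.004 and 0.004 m and angle between the x axis of pin_grip and the x axis of hinge_mouth, either way round below 0.08 rad), for 0.2 s.
2. the clip is folded shut over the lid's edge (value of joint clip below 0.12 rad), for 0.2 s.
At the end, for the whole second after the job is handed in: The pin lies in the hinge with its grip up the slope, within 4.5 mm of touching the top knuckle, within 4 mm of the hinge line and 0.08 rad of its direction; the clip is within 0.12 rad of shut; the lid is seated on the box's rim, within 5 mm sideways, 3 mm in height and 0.04 rad (all of step 1 and value of joint clip below 0.12 rad and x of lid_top in the frame of box between -0.005 and 0.005 m and y of lid_top in the frame of box between -0.005 and 0.005 m and z of lid_top in the frame of box below 0.058 m and angle between the z axis of lid_top and the z axis of box, either way round below 0.04 rad).
It fails at once if the red carton is moved more than 30 mm (distance of carton_mid from where it was at the start of the episode above 0.03 m).
It fails at once if the screwdriver is moved more than 30 mm (distance of driver from where it was at the start of the episode above 0.03 m).
It fails at once if the yellow box is moved more than 30 mm (distance of flushbox from where it was at the start of the episode above 0.03 m).
It also fails if it takes over 64 s, if anything falls off the work surface, if the arm or the gripper's body presses on something with over 40 N, if the wrist force passes 120 N, or if a joint passes its speed limit or range.

## Working session

There is one attempt and no reset: what is moved stays moved. The work goes in short steps, Python scripts to look and compute and a tool call to move; the robot and the scene stay as the last step left them, time stands still between calls to the robot, and variables do not carry over. Pictures are saved under pics/ and viewed, at most 11 in all, crops included, and the job is handed in when it is done.

Besides the shell and the picture viewer there is one more tool, called after ">>>" as name(argument=value, ...) on one line, values as JSON. carry_out: Moves the arm, as the interface text tells. Its arguments: {"type":"object","properties":{"rows":{"type":"array","items":{"type":"object","properties":{"fingers":{"type":"number"},"tx":{"type":"number"},"ty":{"type":"number"},"tz":{"type":"number"},"rx":{"type":"number"},"ry":{"type":"number"},"rz":{"type":"number"}}}},"grip_force":{"type":"number"}},"required":["rows"]}

```bash
mkdir -p pics; ls; python3 - <<'E'
from cell import manip, imaging
import cv2,numpy as np
print({k:np.round(v,4).tolist() for k,v in manip.observe().items()})
for n in("side","top","wrist"):
    c=imaging.get_calibration(n); print(n,{k:np.round(v,4).tolist() for k,v in c.items()})
    im=imaging.read_camera(n); cv2.imwrite(f"pics/{n}0.png",im[:,:,::-1])
E
```

```text
pics
{'time': 0.0, 'qpos': [1.5117, 0.0408, 0.0838, -0.0005, -1.6155, -0.3337], 'joint_velocities': [0.0005, 0.0019, 0.0001, -0.0009, -0.0002, 0.0002], 'joint_efforts': [-0.0001, -36.821, 34.7404, 6.9322, -0.0055, 0.0], 'position': [0.2295, 0.5541, 0.2522], 'tcp_rot': [[0.9239, -0.3827, -0.0006], [-0.3827, -0.9239, -0.0017], [0.0001, 0.0018, -1.0]], 'contact_force': [-0.2281, 0.5821, -0.0812], 'ft_torque': [-0.0011, 0.0227, -0.01], 'grip_force': 0.0, 'opening': 0.0852}
side {'camera_matrix': [[553.9067, 0.0, 317.1941], [0.0, 553.9067, 237.6022], [0.0, 0.0, 1.0]], 'camera_from_world': [[0.9959, -0.0897, -0.006, -0.5408], [0.0603, 0.6168, 0.7848, -0.1334], [-0.0667, -0.782, 0.6197, -1.3604], [0.0, 0.0, 0.0, 1.0]]}
top {'camera_matrix': [[562.3082, 0.0, 308.9087], [0.0, 562.3082, 234.7627], [0.0, 0.0, 1.0]], 'camera_from_world': [[-0.0021, -1.0, -0.0076, 0.002], [0.9827, -0.0035, 0.1853, -0.5383], [-0.1853, -0.0071, 0.9827, -1.1877], [0.0, 0.0, 0.0, 1.0]]}
wrist {'camera_matrix': [[394.2956, 0.0, 321.9126], [0.0, 394.2956, 240.0846], [0.0, 0.0, 1.0]], 'hand_eye': [[-0.0005, 0.9631, 0.2693, 0.068], [1.0, 0.0007, -0.0008, 0.0001], [-0.001, 0.2693, -0.9631, -0.1208], [0.0, 0.0, 0.0, 1.0]]}
```

View pics/top0.png

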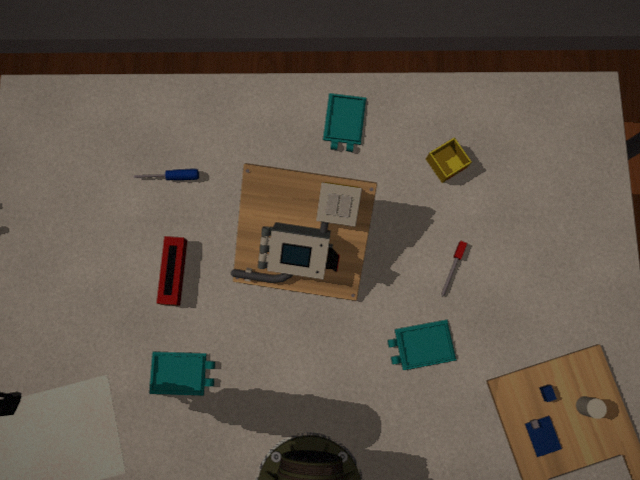

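View pics/side0.png

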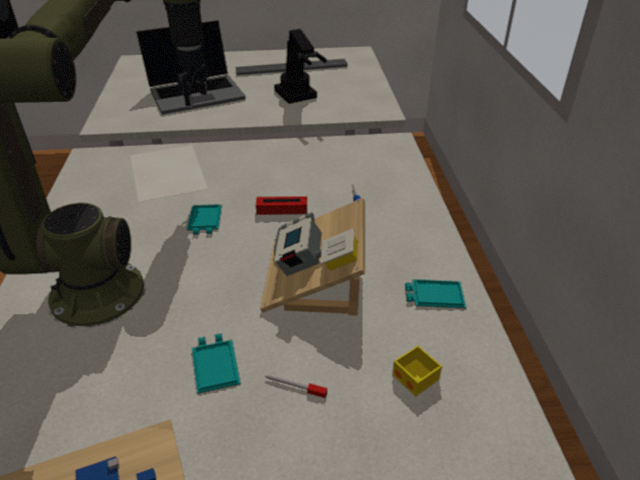

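The top view shows the board (corners about (247,164), (376,182), (356,299), (234,280)), with the white lid at (300,252) and the hinge knuckles near (264,247). The clip is at (333,258). The pin has its red grip at (461,249) and its nose at (445,295). The side view agrees: pin grip (317,391), nose (267,377).

```bash
cat > h.py <<'E'
from cell import manip, imaging
import cv2,numpy as np
F=np.diag([1,-1,-1.])
def cam(n,s=None):
    c=imaging.get_calibration(n);K=np.array(c["camera_matrix"])
    if n!="wrist": M=np.array(c["camera_from_world"])
    else:
        H=np.array(c["hand_eye"]);T=np.eye(4);T[:3,:3]=s["tcp_rot"];T[:3,3]=s["position"];M=np.linalg.inv(T@H)
    return K,M
def proj(C,P):
    K,M=C;p=(np.atleast_2d(P)@M[:3,:3].T+M[:3,3])@F@K.T
    return p[:,:2]/p[:,2:]
def ray(C,uv):
    K,M=C;d=M[:3,:3].T@F@np.linalg.inv(K)@np.r_[uv,1.];o=-M[:3,:3].T@M[:3,3]
    return o,d/np.linalg.norm(d)
def onz(C,uv,z):
    o,d=ray(C,uv);return o+d*(z-o[2])/d[2]
def shot(name):
    s=manip.observe();im=imaging.read_camera("wrist");cv2.imwrite(f"pics/{name}.png",im[:,:,::-1])
    np.savez(f"{name}.npz",tcp_rot=s["tcp_rot"],position=s["position"]);return s,im
def boxR(yaw):
    c,s=np.cos(yaw),np.sin(yaw);a=np.pi/6
    return np.array([[c,-s,0],[s,c,0],[0,0,1]])@np.array([[np.cos(a),0,-np.sin(a)],[0,1,0],[np.sin(a),0,np.cos(a)]])
def redpin(im,C,z=.008,lo=0):
    """red blob rect centre and long axis ends on plane z"""
    hsv=cv2.cvtColor(im,cv2.COLOR_RGB2HSV);m=((hsv[...,0]<8)|(hsv[...,0]>172))&(hsv[...,1]>150)&(hsv[...,2]>60)
    n,l,st,ce=cv2.connectedComponentsWithStats(m.astype(np.uint8))
    return [(st[i].tolist(),ce[i].round(1).tolist(),onz(C,ce[i],z).round(4).tolist()) for i in range(1,n) if st[i][4]>25]
E
python3 - <<'E'
from h import *
C=cam("top");im=cv2.imread("pics/top0.png")[:,:,::-1].copy()
for r in redpin(im,C): print(r)
print("nose",onz(C,(445,295),.008))
S=cam("side")
for r in redpin(cv2.imread("pics/side0.png")[:,:,::-1].copy(),S): print(r)
for n,uv in dict(b1=(247,164),b2=(376,182),b3=(356,299),b4=(234,280)).items(): print(n,onz(C,uv,.03),onz(C,uv,.17))
print("side upper-right corner", onz(S,(364,201),.17),onz(S,(264,306),.03))
print(np.degrees(np.arctan2(*(onz(C,(461,249),.008)-onz(C,(445,295),.008))[1::-1])))
# flushbox
print("flush",onz(C,(449,160),.02))
E
```

```text
([157, 236, 27, 69, 949], [170.3, 270.8], [0.4647, 0.3135, 0.008])
([454, 241, 13, 18, 133], [460.1, 249.5], [0.5111, -0.3412, 0.008])
nose [ 0.40855567 -0.30225608  0.008     ]
([256, 197, 51, 17, 734], [281.0, 205.5], [0.4643, 0.3144, 0.008])
([307, 384, 20, 13, 172], [316.8, 390.1], [0.5112, -0.3439, 0.008])
b1 [0.70787021 0.14238165 0.03      ] [0.66271084 0.12533151 0.17      ]
b2 [ 0.66381281 -0.15234345  0.03      ] [ 0.62364031 -0.13603355  0.17      ]
b3 [ 0.39860638 -0.10216508  0.03      ] [ 0.38845269 -0.09153489  0.17      ]
b4 [0.44109718 0.16621546 0.03      ] [0.42613394 0.14646757 0.17      ]
side upper-right corner [0.66689998 0.08089166 0.17      ] [ 0.40940736 -0.11751746  0.03      ]
-21.572310616500232
flush [ 0.7185997  -0.32325546  0.02      ]
```

>>> carry_out(rows=[{"tz":-0.12,"tx":0.1,"ty":0.09},{"tz":-0.12,"tx":0.4,"ty":0.38},{"tz":-0.12,"tx":0.4,"ty":0.38},{"tz":-0.12,"tx":0.4,"ty":0.38},{"tz":-0.12,"tx":0.4,"ty":0.38},{"tz":-0.12,"tx":0.4,"ty":0.38},{"tz":-0.12,"tx":0.4,"ty":0.38},{"tz":-0.12,"tx":0.4,"ty":0.38},{"tz":-0.12,"tx":0.4,"ty":0.38},{"tz":-0.12,"tx":0.4,"ty":0.38},{"tz":-0.12,"tx":0.4,"ty":0.38},{"tz":-0.12,"tx":0.4,"ty":0.38}])

```text
validation failed for argument at $.ro...
```

>>> carry_out(rows=[{"tz":0},{"tz":0},{"tz":0},{"tz":0}])

```text
validation failed for argument at $.ro...
```

```bash
python3 - <<'E'
from h import *
s,im=shot("w1");print(s["time"],s["position"],s["tcp_rot"],s["qpos"],s["joint_velocities"])
E
```

```text
0.15 [0.22952379 0.55413181 0.25253365] [[ 9.23836034e-01 -3.82788217e-01 -4.04827465e-04]
 [-3.82788414e-01 -9.23835158e-01 -1.27724706e-03]
 [ 1.14921280e-04  1.33493012e-03 -9.99999102e-01]] [ 1.51169686e+00  4.06707404e-02  8.40805355e-02 -3.29008775e-04
 -1.61550505e+00 -3.33727816e-01] [ 2.87825664e-04 -1.88228008e-03  2.13885991e-03  9.85376119e-04
 -1.52828121e-03 -3.10226604e-05]
```

View pics/w1.png

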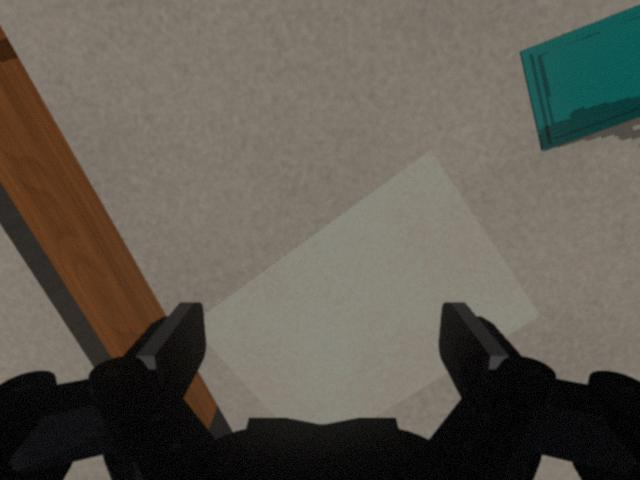

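The moves were refused, probably because every row needs all fields. This picture shows only bare table and the open fingers at rows 300 and below. I'll resend with complete rows.

>>> carry_out(rows=[{"fingers":1,"tx":0.03,"ty":0.02,"tz":-0.12,"rx":0,"ry":0,"rz":0},{"fingers":1,"tx":0.39,"ty":0.38,"tz":-0.13,"rx":0,"ry":0,"rz":0},{"fingers":1,"tx":0.39,"ty":0.38,"tz":-0.13,"rx":0,"ry":0,"rz":0},{"fingers":1,"tx":0.39,"ty":0.38,"tz":-0.13,"rx":0,"ry":0,"rz":0},{"fingers":1,"tx":0.39,"ty":0.38,"tz":-0.13,"rx":0,"ry":0,"rz":0},{"fingers":1,"tx":0.39,"ty":0.38,"tz":-0.13,"rx":0,"ry":0,"rz":0},{"fingers":1,"tx":0.39,"ty":0.38,"tz":-0.13,"rx":0,"ry":0,"rz":0},{"fingers":1,"tx":0.39,"ty":0.38,"tz":-0.13,"rx":0,"ry":0,"rz":0},{"fingers":1,"tx":0.39,"ty":0.38,"tz":-0.13,"rx":0,"ry":0,"rz":0},{"fingers":1,"tx":0.39,"ty":0.38,"tz":-0.13,"rx":0,"ry":0,"rz":0},{"fingers":1,"tx":0.39,"ty":0.38,"tz":-0.13,"rx":0,"ry":0,"rz":0},{"fingers":1,"tx":0.39,"ty":0.38,"tz":-0.13,"rx":0,"ry":0,"rz":0}])

```text
time: 1.2
position: [0.4129, 0.1264, 0.3703]
tcp_rot: [[0.924, -0.382, 0.001], [-0.382, -0.924, 0.001], [0.0, -0.001, -1.0]]
contact_force: [0.9, 1.2, 0.7]
opening: 0.0855
grip_force: 0.0
```

>>> carry_out(rows=[{"fingers":1,"tx":0.03,"ty":0.06,"tz":0,"rx":0,"ry":0,"rz":0},{"fingers":1,"tx":0.03,"ty":0.06,"tz":0,"rx":0,"ry":0,"rz":0},{"fingers":1,"tx":0.03,"ty":0.06,"tz":0,"rx":0,"ry":0,"rz":0},{"fingers":1,"tx":0.03,"ty":0.06,"tz":0,"rx":0,"ry":0,"rz":0}])

```text
time: 1.53
position: [0.4177, 0.0603, 0.3698]
tcp_rot: [[0.923, -0.386, 0.001], [-0.386, -0.923, 0.0], [0.0, -0.001, -1.0]]
contact_force: [-0.1, -0.1, 0.2]
opening: 0.0857
grip_force: 0.0
```

```bash
python3 - <<'E'
from h import *
s,im=shot("w1");print(s["time"],s["position"],s["qpos"],s["joint_velocities"])
E
```

```text
1.5333 [0.41765194 0.06025942 0.36983878] [ 6.27629790e-01 -3.87599890e-01 -7.32062809e-02 -5.95439904e-05
 -1.88452653e+00  5.47356114e-01] [ 0.04411111  0.01171988 -0.00223851 -0.00761144  0.00581161 -0.01025035]
```

View pics/w1.png

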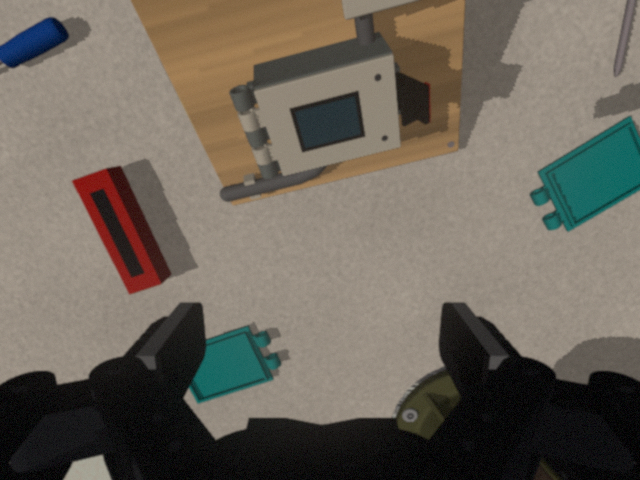

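The wrist picture shows the white lid with corners near (257,92), (393,53), (400,147) and (274,175). The hinge runs (240,95) to (268,172), and the black clip leans out at (415,100).

```bash
cat >> h.py <<'E'
from scipy.optimize import least_squares
def lidquad(im,seed):
    hsv=cv2.cvtColor(im,cv2.COLOR_RGB2HSV)
    m=((hsv[...,1]<60)&(hsv[...,2]>115)).astype(np.uint8)
    m=cv2.morphologyEx(m,cv2.MORPH_OPEN,np.ones((7,7)))
    n,l=cv2.connectedComponents(m);k=l[seed[1],seed[0]]
    cs,_=cv2.findContours((l==k).astype(np.uint8),cv2.RETR_EXTERNAL,cv2.CHAIN_APPROX_NONE)
    c=max(cs,key=cv2.contourArea);h=cv2.convexHull(c)
    q=cv2.approxPolyN(h,4).reshape(-1,2) if hasattr(cv2,"approxPolyN") else None
    return k,cv2.contourArea(c),q.astype(float),c
E
python3 - <<'E'
from h import *
im=cv2.imread("pics/w1.png")[:,:,::-1].copy()
hsv=cv2.cvtColor(im,cv2.COLOR_RGB2HSV)
for p in [(380,130),(270,120),(385,60),(300,160),(330,80),(252,125),(262,155),(320,50),(325,185),(420,190),(100,100),(300,250)]: print(p,hsv[p[1],p[0]])
k,a,q,c=lidquad(im,(380,130));print(k,a,q.tolist())
E
python3 - <<'E'
import cv2
im=cv2.imread("pics/w1.png")
cv2.imwrite("pics/w1c.png",cv2.resize(im[20:215,215:475],None,fx=3,fy=3,interpolation=cv2.INTER_CUBIC))
E
```

```text
(380, 130) [ 19  44 145]
(270, 120) [ 18  39 145]
(385, 60) [ 19  42 144]
(300, 160) [ 19  44 145]
(330, 80) [ 18  42 145]
(252, 125) [ 20  45 135]
(262, 155) [ 19  45 143]
(320, 50) [26 25 70]
(325, 185) [ 16  36 148]
(420, 190) [ 16  38 148]
(100, 100) [ 18  39 152]
(300, 250) [ 17  38 153]
3 11937.0 [[400.0, 146.0], [278.0, 177.0], [247.0, 92.0], [393.0, 54.0]]
```

View pics/w1c.png

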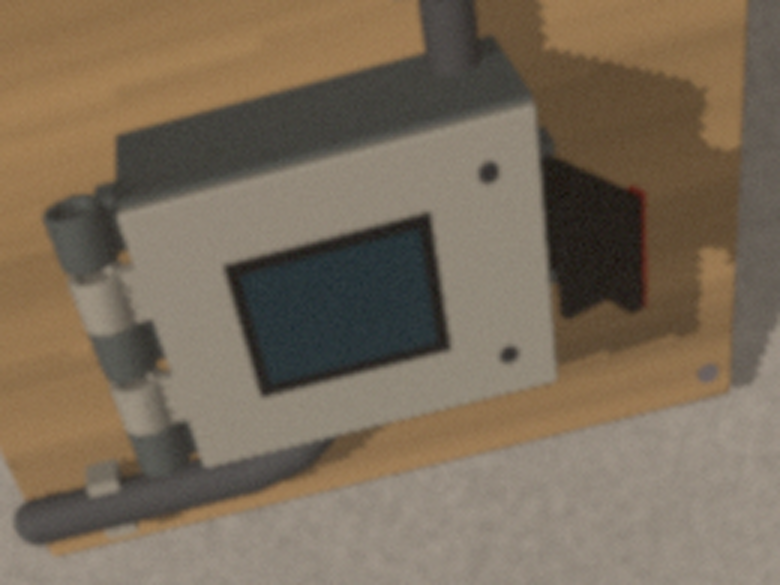

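The enlarged crop puts the lid corners, in full-image pixels, at UL (255.5,90), UR (391.5,54.5), LR (400,146.5) and LL (283,175). The hinge mouth is at about (240.5,90), and the clip tip's red edge runs (429,83) to (430,122).

```bash
cat >> h.py <<'E'
class O(dict): pass
def load(n):
    z=np.load(n+".npz");return dict(tcp_rot=z["tcp_rot"],position=z["position"])
def fit(obs,x0=(.5,.02,.1,-.17)):
    """obs: list of (cam, box-frame pts mm, px)"""
    f=lambda p:np.concatenate([(proj(C,np.array(P)/1000@boxR(p[3]).T+p[:3])-np.array(u)).ravel() for C,P,u in obs])
    r=least_squares(f,x0,x_scale=[.01,.01,.01,.05]);return r.x,r.fun.reshape(-1,2)
LID=[(45,60,55),(45,-60,55),(-45,-60,55),(-45,60,55)]
E
python3 - <<'E'
from h import *
C=cam("wrist",load("w1"))
W=[(255.5,90),(391.5,54.5),(400,146.5),(283,175)]
p,r=fit([(C,LID,W)]);print(p.round(4),r.round(1).tolist())
p,r=fit([(C,LID+[(47,72,50)],W+[(240.5,90)])]);print(p.round(4),r.round(1).tolist())
R=boxR(p[3]);T=cam("top")
print("top",proj(T,np.array(LID)/1000@R.T+p[:3]).round(1).tolist())
print("board z0 ",[ (R@np.array(q)+p[:3]).round(3).tolist() for q in [(.045,0,0),(-.06,0,0)]])
print("mouth",R@[.047,.072,.05]+p[:3])
for a in np.arange(.3,.9,.1):
    P=[(x,-65-46*np.sin(a),28+46*np.cos(a)) for x in(18,-18)]
    print(round(a,1),proj(C,np.array(P)/1000@R.T+p[:3]).round(1).tolist())
im=cv2.imread("pics/top0.png")
hsv=cv2.cvtColor(im[:,:,::-1].copy(),cv2.COLOR_RGB2HSV)
m=((hsv[...,1]<60)&(hsv[...,2]>100)).astype(np.uint8)
n,l=cv2.connectedComponents(cv2.morphologyEx(m,cv2.MORPH_OPEN,np.ones((3,3))));k=l[270,290]
cs,_=cv2.findContours((l==k).astype(np.uint8),0,1);c=max(cs,key=cv2.contourArea);print(cv2.contourArea(c),cv2.approxPolyDP(c,4,True).reshape(-1,2).tolist())
E
```

```text
[ 0.5114  0.017   0.0613 -0.1596] [[-0.9, 0.7], [1.1, 0.4], [-0.6, -0.6], [0.3, -0.7]]
[ 0.5114  0.0171  0.0613 -0.1584] [[-0.9, 0.9], [1.0, 0.4], [-0.5, -0.6], [0.3, -0.6], [0.0, -0.3]]
top [[272.7, 230.5], [330.3, 239.4], [324.2, 279.2], [268.0, 270.4]]
board z0  [[0.55, 0.011, 0.084], [0.46, 0.025, 0.031]]
mouth [0.53824339 0.08568906 0.12809061]
0.3 [[421.3, 88.7], [422.3, 125.9]]
0.4 [[425.7, 86.6], [426.4, 123.9]]
0.5 [[429.8, 84.4], [430.2, 121.7]]
0.6 [[433.4, 82.0], [433.6, 119.4]]
0.7 [[436.6, 79.6], [436.5, 117.0]]
0.8 [[439.3, 77.2], [439.0, 114.5]]
0.9 [[441.4, 74.7], [441.0, 111.9]]
2004.0 [[272, 231], [270, 253], [275, 255], [267, 255], [273, 264], [268, 270], [279, 265], [281, 272], [308, 276], [316, 266], [323, 270], [327, 239], [309, 237], [308, 242], [307, 236]]
```

>>> carry_out(rows=[{"fingers":1,"tx":0.24,"ty":0.335,"tz":0.0,"rx":0,"ry":0,"rz":0},{"fingers":1,"tx":0.24,"ty":0.335,"tz":0.0,"rx":0,"ry":0,"rz":0},{"fingers":1,"tx":0.24,"ty":0.335,"tz":0.0,"rx":0,"ry":0,"rz":0},{"fingers":1,"tx":0.24,"ty":0.335,"tz":0.22,"rx":0,"ry":0,"rz":0},{"fingers":1,"tx":0.24,"ty":0.335,"tz":0.22,"rx":0,"ry":0,"rz":0},{"fingers":1,"tx":0.24,"ty":0.335,"tz":0.22,"rx":0,"ry":0,"rz":0},{"fingers":1,"tx":0.24,"ty":0.335,"tz":0.22,"rx":0,"ry":0,"rz":0},{"fingers":1,"tx":0.24,"ty":0.335,"tz":0.22,"rx":0,"ry":0,"rz":0},{"fingers":1,"tx":0.24,"ty":0.335,"tz":0.22,"rx":0,"ry":0,"rz":0},{"fingers":1,"tx":0.24,"ty":0.335,"tz":0.22,"rx":0,"ry":0,"rz":0},{"fingers":1,"tx":0.24,"ty":0.335,"tz":0.22,"rx":0,"ry":0,"rz":0},{"fingers":1,"tx":0.24,"ty":0.335,"tz":0.22,"rx":0,"ry":0,"rz":0}])

```text
time: 2.58
position: [0.5112, -0.3404, 0.1455]
tcp_rot: [[0.924, -0.382, -0.004], [-0.382, -0.924, 0.002], [-0.004, -0.0, -1.0]]
contact_force: [1.2, 0.9, 0.5]
opening: 0.0854
grip_force: 0.0
```

>>> carry_out(rows=[{"fingers":1,"tx":0,"ty":0,"tz":0,"rx":0,"ry":0,"rz":0},{"fingers":1,"tx":0,"ty":0,"tz":0,"rx":0,"ry":0,"rz":0}])

```text
time: 2.75
position: [0.511, -0.3394, 0.147]
tcp_rot: [[0.924, -0.383, -0.005], [-0.383, -0.924, 0.001], [-0.005, 0.0, -1.0]]
contact_force: [-0.1, 0.5, -0.3]
opening: 0.0856
grip_force: 0.0
```

```bash
cat > pin.py <<'E'
from h import *
import sys
s,im=shot(sys.argv[1]);C=cam("wrist",s)
print(s["time"],s["position"].round(4),np.degrees(np.arctan2(s["tcp_rot"][1][0],s["tcp_rot"][0][0])),s["qpos"].round(2),abs(s["joint_velocities"]).max())
hsv=cv2.cvtColor(im,cv2.COLOR_RGB2HSV);m=(((hsv[...,0]<8)|(hsv[...,0]>172))&(hsv[...,1]>150)&(hsv[...,2]>60)).astype(np.uint8)
n,l,st,ce=cv2.connectedComponentsWithStats(m);i=1+np.argmax(st[1:,4])
c,_=cv2.findContours((l==i).astype(np.uint8),0,1);b=cv2.boxPoints(cv2.minAreaRect(max(c,key=cv2.contourArea)))
print(st[i],b.round(1).tolist())
for z in (.008,.016):
    B=np.array([onz(C,u,z) for u in b]);print(z,B.mean(0).round(4));
    for k in(0,1): d=B[k+1]-B[k];print(np.linalg.norm(d).round(4),np.degrees(np.arctan2(d[1],d[0])).round(1))
E
python3 pin.py w2
```

```text
2.75 [ 0.511  -0.3394  0.147 ] -22.518206447698738 [-0.26  0.09 -0.05 -0.   -1.43  1.44] 0.06071841435134083
[ 315  204   24   59 1258] [[314.3999938964844, 261.79998779296875], [315.8999938964844, 203.89999389648438], [338.1000061035156, 204.5], [336.70001220703125, 262.3999938964844]]
0.008 [ 0.509  -0.3421  0.008 ]
0.0408 -24.2
0.0148 -114.0
0.016 [ 0.511  -0.3429  0.016 ]
0.0395 -24.2
0.0144 -114.0
```

>>> carry_out(rows=[{"fingers":-0.1,"tx":0.0025,"ty":0.0034,"tz":0.04,"rx":0,"ry":0,"rz":1.7},{"fingers":-0.1,"tx":0.0025,"ty":0.0034,"tz":0.08,"rx":0,"ry":0,"rz":1.7},{"fingers":-0.1,"tx":0.0025,"ty":0.0034,"tz":0.105,"rx":0,"ry":0,"rz":1.7},{"fingers":-0.1,"tx":0.0025,"ty":0.0034,"tz":0.113,"rx":0,"ry":0,"rz":1.7},{"fingers":-0.1,"tx":0.0025,"ty":0.0034,"tz":0.113,"rx":0,"ry":0,"rz":1.7},{"fingers":-0.1,"tx":0.0025,"ty":0.0034,"tz":0.113,"rx":0,"ry":0,"rz":1.7}])

```text
time: 3.3
position: [0.5137, -0.3438, 0.0394]
tcp_rot: [[0.913, -0.408, 0.003], [-0.408, -0.913, -0.002], [0.003, 0.001, -1.0]]
contact_force: [0.2, -0.7, 0.6]
opening: 0.0387
grip_force: 0.0
```

>>> carry_out(rows=[{"fingers":-0.1,"tx":0,"ty":0,"tz":0.0145,"rx":0,"ry":0,"rz":0},{"fingers":-0.1,"tx":0,"ty":0,"tz":0.0145,"rx":0,"ry":0,"rz":0},{"fingers":-0.1,"tx":0,"ty":0,"tz":0.0145,"rx":0,"ry":0,"rz":0},{"fingers":-1,"tx":0,"ty":0,"tz":0.0145,"rx":0,"ry":0,"rz":0},{"fingers":-1,"tx":0,"ty":0,"tz":0.0145,"rx":0,"ry":0,"rz":0},{"fingers":-1,"tx":0,"ty":0,"tz":0.0145,"rx":0,"ry":0,"rz":0},{"fingers":-1,"tx":0,"ty":0,"tz":0.0145,"rx":0,"ry":0,"rz":0},{"fingers":-1,"tx":0,"ty":0,"tz":0.0145,"rx":0,"ry":0,"rz":0},{"fingers":-1,"tx":0,"ty":0,"tz":0.0145,"rx":0,"ry":0,"rz":0}], grip_force=60)

```text
time: 4.05
position: [0.5132, -0.3445, 0.0243]
tcp_rot: [[0.912, -0.41, 0.002], [-0.41, -0.912, -0.002], [0.003, 0.0, -1.0]]
contact_force: [0.5, 2.1, 7.1]
opening: 0.0146
grip_force: 61.0
```

```bash
cat >> h.py <<'E'
from scipy.spatial.transform import Rotation as Ro
import json,os
def B():
    d=json.load(open("box.json"));return np.array(d[:3]),boxR(d[3])
def togo(pb,g=(-.003,0,.016),Rt=None):
    """shift/turn bringing tool point g (m) to box-frame point pb (mm), tool aligned to box"""
    s=manip.observe();t,R=B();Rt=R@np.diag([1,-1,-1.]) if Rt is None else Rt
    P=R@(np.array(pb)/1000)+t-Rt@np.array(g);Rc=s["tcp_rot"]
    return P.round(4),(Rc.T@(P-s["position"])).round(4),np.degrees(Ro.from_matrix(Rc.T@Rt).as_rotvec()).round(2)
E
python3 - <<'E'
from h import *
json.dump([0.5114,0.0171,0.0613,-0.159],open("box.json","w"))
print(togo((200,72,50)),togo((200,72,110)))
E
```

```text
(array([0.6638, 0.0656, 0.22  ]), array([-0.03  , -0.4357, -0.196 ]), array([  3.99,  29.66, -14.71])) (array([0.6342, 0.0703, 0.2719]), array([-0.0588, -0.4279, -0.248 ]), array([  3.99,  29.66, -14.71]))
```

>>> carry_out(rows=[{"fingers":-1,"tx":0,"ty":0,"tz":-0.04,"rx":0,"ry":0,"rz":0},{"fingers":-1,"tx":0,"ty":0,"tz":-0.08,"rx":0,"ry":0,"rz":0},{"fingers":-1,"tx":0,"ty":0,"tz":-0.12,"rx":0,"ry":0,"rz":0},{"fingers":-1,"tx":0,"ty":0,"tz":-0.16,"rx":0,"ry":0,"rz":0},{"fingers":-1,"tx":0,"ty":0,"tz":-0.2,"rx":0,"ry":0,"rz":0},{"fingers":-1,"tx":0,"ty":0,"tz":-0.24,"rx":0,"ry":0,"rz":0},{"fingers":-1,"tx":0,"ty":0,"tz":-0.28,"rx":0,"ry":0,"rz":0},{"fingers":-1,"tx":0,"ty":0,"tz":-0.28,"rx":0,"ry":0,"rz":0}])

```text
time: 4.72
position: [0.5129, -0.3457, 0.3129]
tcp_rot: [[0.912, -0.411, 0.012], [-0.411, -0.912, -0.008], [0.014, 0.002, -1.0]]
contact_force: [0.2, -0.8, 2.0]
opening: 0.014
grip_force: 60.2
```

```bash
python3 - <<'E'
from h import *
print(togo((200,72,50)),togo((200,72,110)))
print(manip.observe()["opening"],manip.observe()["qpos"])
E
```

```text
(array([0.6638, 0.0656, 0.22  ]), array([-0.0326, -0.4372,  0.0916]), array([  4.18,  29.02, -14.73])) (array([0.6342, 0.0703, 0.2719]), array([-0.0608, -0.4292,  0.0393]), array([  4.18,  29.02, -14.73]))
0.014041696750348191 [-0.26746068  0.09208169  0.24640767  0.0042136  -1.71125379  1.41562327]
```

>>> carry_out(rows=[{"fingers":-1,"tx":-0.061,"ty":-0.429,"tz":0,"rx":4.2,"ry":29,"rz":-14.7},{"fingers":-1,"tx":-0.061,"ty":-0.429,"tz":0,"rx":4.2,"ry":29,"rz":-14.7},{"fingers":-1,"tx":-0.061,"ty":-0.429,"tz":0,"rx":4.2,"ry":29,"rz":-14.7},{"fingers":-1,"tx":-0.061,"ty":-0.429,"tz":0,"rx":4.2,"ry":29,"rz":-14.7},{"fingers":-1,"tx":-0.061,"ty":-0.429,"tz":0,"rx":4.2,"ry":29,"rz":-14.7},{"fingers":-1,"tx":-0.061,"ty":-0.429,"tz":0,"rx":4.2,"ry":29,"rz":-14.7},{"fingers":-1,"tx":-0.061,"ty":-0.429,"tz":0,"rx":4.2,"ry":29,"rz":-14.7},{"fingers":-1,"tx":-0.061,"ty":-0.429,"tz":0,"rx":4.2,"ry":29,"rz":-14.7},{"fingers":-1,"tx":-0.061,"ty":-0.429,"tz":0.02,"rx":4.2,"ry":29,"rz":-14.7},{"fingers":-1,"tx":-0.061,"ty":-0.429,"tz":0.039,"rx":4.2,"ry":29,"rz":-14.7},{"fingers":-1,"tx":-0.061,"ty":-0.429,"tz":0.039,"rx":4.2,"ry":29,"rz":-14.7},{"fingers":-1,"tx":-0.061,"ty":-0.429,"tz":0.039,"rx":4.2,"ry":29,"rz":-14.7}])

```text
time: 5.72
position: [0.6318, 0.0757, 0.2578]
tcp_rot: [[0.865, -0.154, 0.478], [-0.136, -0.988, -0.072], [0.483, -0.003, -0.876]]
contact_force: [0.2, -1.4, -0.8]
opening: 0.0145
grip_force: 60.2
```

>>> carry_out(rows=[{"fingers":-1,"tx":0,"ty":0,"tz":0,"rx":0,"ry":0,"rz":0},{"fingers":-1,"tx":0,"ty":0,"tz":0,"rx":0,"ry":0,"rz":0}])

```text
time: 5.88
position: [0.6324, 0.0721, 0.2635]
tcp_rot: [[0.861, -0.158, 0.483], [-0.141, -0.987, -0.072], [0.488, -0.006, -0.873]]
contact_force: [-0.5, 0.2, 0.0]
opening: 0.0141
grip_force: 60.2
```

```bash
python3 - <<'E'
from h import *
s,im=shot("w3")
print(togo((200,72,50)),s["qpos"],abs(s["joint_velocities"]).max(),s["opening"])
E
```

```text
(array([0.6638, 0.0656, 0.22  ]), array([0.0062, 0.0013, 0.0542]), array([-0.33,  0.72, -0.2 ])) [ 0.58432699 -0.27052782 -0.38715656  0.37700137 -1.09008221  0.7124199 ] 0.019056093710702278 0.014149177348657843
```

View pics/w3.png

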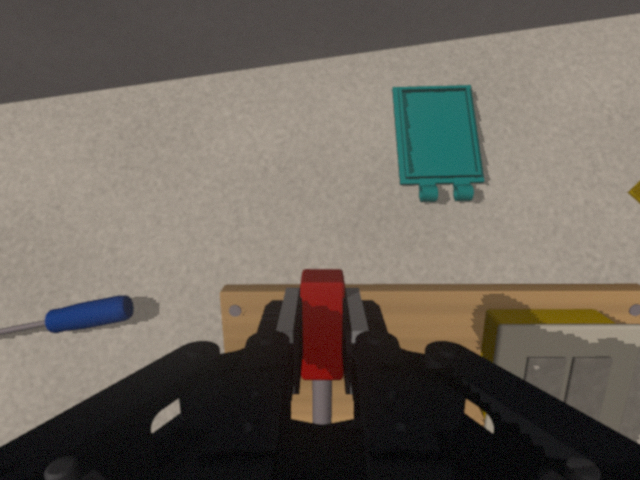

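The grip is held square in the fingers (columns 301–344, rows 268–380) with the shaft running straight below, but the hinge is out of view. I'll slide back over the lid for a square-on view.

```bash
python3 - <<'E'
from h import *
print(togo((10,25,175),g=(0,0,0)))
s=load("w3");c=imaging.get_calibration("wrist");H=np.array(c["hand_eye"]);K=np.array(c["camera_matrix"])
M=np.linalg.inv(H)
for u,z in [((322,380),.008),((322,283),.008),((322,268),.008),((301,330),.008),((344,330),.008)]:
    p=onz((K,M),u,z);print(u,p.round(4))
E
```

```text
(array([0.4375, 0.0543, 0.2179]), array([-0.188 ,  0.0484, -0.0527]), array([-0.33,  0.72, -0.2 ]))
(322, 380) [-0.0227  0.0002  0.008 ]
(322, 283) [0.0165 0.0002 0.008 ]
(322, 268) [0.022  0.0001 0.008 ]
(301, 330) [-0.0018 -0.0075  0.008 ]
(344, 330) [-0.0018  0.0081  0.008 ]
```

>>> carry_out(rows=[{"fingers":-1,"tx":-0.04,"ty":0.01,"tz":-0.03,"rx":0,"ry":0,"rz":0},{"fingers":-1,"tx":-0.08,"ty":0.02,"tz":-0.053,"rx":-0.3,"ry":0.7,"rz":-0.2},{"fingers":-1,"tx":-0.12,"ty":0.03,"tz":-0.053,"rx":-0.3,"ry":0.7,"rz":-0.2},{"fingers":-1,"tx":-0.16,"ty":0.048,"tz":-0.053,"rx":-0.3,"ry":0.7,"rz":-0.2},{"fingers":-1,"tx":-0.188,"ty":0.048,"tz":-0.053,"rx":-0.3,"ry":0.7,"rz":-0.2},{"fingers":-1,"tx":-0.188,"ty":0.048,"tz":-0.053,"rx":-0.3,"ry":0.7,"rz":-0.2},{"fingers":-1,"tx":-0.188,"ty":0.048,"tz":-0.053,"rx":-0.3,"ry":0.7,"rz":-0.2},{"fingers":-1,"tx":-0.188,"ty":0.048,"tz":-0.053,"rx":-0.3,"ry":0.7,"rz":-0.2}])

```text
time: 6.6
position: [0.4376, 0.055, 0.2195]
tcp_rot: [[0.854, -0.157, 0.495], [-0.138, -0.988, -0.075], [0.501, -0.004, -0.865]]
contact_force: [0.5, -0.0, -0.2]
opening: 0.0142
grip_force: 60.2
```

```bash
python3 - <<'E'
from h import *
s,im=shot("w4")
print(s["position"],togo((200,72,50)),s["qpos"],abs(s["joint_velocities"]).max(),s["opening"])
t,R=B();C=cam("wrist",s);print(proj(C,np.array(LID+[(47,72,50)])/1000@R.T+t).round(1).tolist())
E
```

```text
[0.4376096  0.05503423 0.21953246] (array([0.6638, 0.0656, 0.22  ]), array([ 0.1919, -0.0463,  0.1102]), array([-0.1 , -0.02, -0.07])) [ 0.93410986 -0.92692003 -0.89486678  0.47008651 -1.3631981   0.43528367] 0.08959458842660664 0.014167315431707038
[[266.6, 187.4], [461.7, 187.2], [449.2, 320.2], [271.8, 320.2], [248.5, 183.1]]
```

View pics/w4.png

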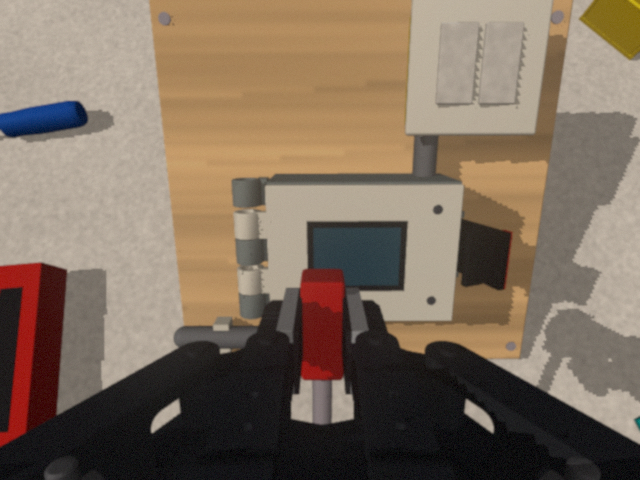

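The square-on view shows the lid corners near (267,184), (461,183) and (453,320). The hinge is at columns 233–263 and its top knuckle starts at row 178. The clip tip is at column 509. This matches the prediction to a few pixels.

```bash
python3 - <<'E'
from h import *
im=cv2.cvtColor(cv2.imread("pics/w4.png"),cv2.COLOR_BGR2GRAY).astype(float)
g=cv2.GaussianBlur(im,(5,5),1)
def edges(v,off):
    d=np.gradient(v);o=[]
    for i in range(2,len(d)-2):
        if abs(d[i])>5 and abs(d[i])>=abs(d[i-1]) and abs(d[i])>abs(d[i+1]): o.append((i+off,int(round(d[i]))))
    return o
for r in (195,240): print("row",r,edges(g[r-2:r+3,225:520].mean(0),225))
for r in (210,225,265,300): print("row",r,edges(g[r-2:r+3,225:300].mean(0),225),edges(g[r-2:r+3,430:520].mean(0),430))
for c in (290,350,390): print("col",c,edges(g[165:215,c-2:c+3].mean(1),165))
for c in (410,440): print("col",c,edges(g[300:335,c-2:c+3].mean(1),300))
for c in (243,248,253): print("col",c,edges(g[165:330,c-2:c+3].mean(1),165))
C=cam("wrist",load("w4"));t,R=B()
P=[(x,y,z) for x,y,z in [(47,63,50),(47,81,50),(39,72,59),(47,72,59),(28.6,72,59),(26.6,72,59),(-45,72,59),(18,-87,68),(-18,-87,68)]]
print(list(zip(P,proj(C,np.array(P)/1000@R.T+t).round(1).tolist())))
E
```

```text
row 195 [(232, -12), (265, 25), (462, -17)]
row 240 [(234, -9), (267, 20), (307, -32), (313, 5), (400, -5), (406, 33), (459, -34), (511, 17)]
row 210 [(253, -10), (266, 8)] [(433, -25), (442, 25), (461, -22)]
row 225 [(234, 10), (253, -6), (259, 13)] [(460, -34)]
row 265 [(239, -8), (253, 5), (257, -10), (263, 9), (268, 9)] [(456, -34), (507, 17)]
row 300 [(238, -13), (269, 12), (297, -15)] [(435, 26), (453, -17), (512, 12)]
col 290 [(173, -23), (185, 19)]
col 350 [(173, -22), (184, 19)]
col 390 [(173, -22), (184, 17)]
col 410 [(320, -21), (325, 10)]
col 440 [(320, -22), (325, 10)]
col 243 [(177, -19), (207, 8), (213, 16), (239, -19), (270, 17), (294, -20), (317, 5), (321, -8), (325, -9)]
col 248 [(177, -16), (208, 16), (239, -16), (265, 7), (271, 15), (294, -16), (318, 9), (324, -14)]
col 253 [(177, -17), (207, 15), (239, -10), (265, 20), (268, -5), (271, 5), (294, -12), (319, 13), (325, -19)]
[((47, 63, 50), [262.8, 183.1]), ((47, 81, 50), [234.1, 183.1]), ((39, 72, 59), [246.5, 198.1]), ((47, 72, 59), [245.8, 185.0]), ((28.6, 72, 59), [247.3, 214.8]), ((26.6, 72, 59), [247.5, 218.0]), ((-45, 72, 59), [253.1, 323.0]), ((18, -87, 68), [509.7, 235.1]), ((-18, -87, 68), [502.4, 290.7])]
```

```bash
python3 - <<'E'
from h import *
C1=cam("wrist",load("w1"));C4=cam("wrist",load("w4"))
W1=[(255.5,90),(391.5,54.5),(400,146.5),(283,175)];W4=[(264.9,184.3),(462.8,184.3),(451.3,320),(269.8,320)]
H=[(47,72,59),(28.6-9.2+9.2,72,59),(10.2,72,59),(-8.2,72,59)]
for o in ([(C4,LID,W4)],[(C4,LID,W4),(C1,LID,W1)]):
    p,r=fit(o);print(p.round(4),r.round(1).tolist())
    R=boxR(p[3]);P=[(47,72,59),(29.6,72,59),(11.2,72,59),(-7.2,72,59),(-25.6,72,59),(47,63,50),(47,81,50),(-45,0,55)]
    print(proj(C4,np.array(P)/1000@R.T+p[:3]).round(1).tolist(), (R@[.047,.072,.05]+p[:3]).round(4))
E
```

```text
[ 0.5114  0.0177  0.0661 -0.158 ] [[-0.3, 0.2], [0.6, -0.1], [-0.6, -0.1], [0.3, -0.0]]
[[243.2, 182.1], [244.8, 210.9], [246.5, 240.2], [248.0, 268.4], [249.5, 295.4], [260.7, 180.2], [231.5, 180.3], [360.3, 319.9]] [0.5383 0.0863 0.1329]
[ 0.5115  0.0174  0.0654 -0.1584] [[0.2, 0.5], [0.6, 0.3], [-0.7, -0.2], [0.7, -0.2], [-2.1, 0.6], [1.4, -0.3], [-0.2, -0.3], [-0.4, -0.1]]
[[243.9, 182.4], [245.4, 211.1], [247.0, 240.3], [248.6, 268.4], [250.0, 295.4], [261.3, 180.5], [232.1, 180.5], [360.5, 319.8]] [0.5384 0.0861 0.1322]
```

```bash
python3 - <<'E'
from h import *
json.dump([0.5115,0.0175,0.0657,-0.158],open("box.json","w"))
print(togo((180,72,110)),togo((175,72,50)))
E
```

```text
(array([0.6171, 0.0736, 0.2663]), array([ 0.1741, -0.0469,  0.0464]), array([-0.07, -0.02, -0.12])) (array([0.6425, 0.0695, 0.2119]), array([ 0.1691, -0.0468,  0.1064]), array([-0.07, -0.02, -0.12]))
```

>>> carry_out(rows=[{"fingers":-1,"tx":0.04,"ty":-0.01,"tz":0,"rx":0,"ry":0,"rz":0},{"fingers":-1,"tx":0.08,"ty":-0.02,"tz":0,"rx":0,"ry":0,"rz":0},{"fingers":-1,"tx":0.12,"ty":-0.03,"tz":0,"rx":0,"ry":0,"rz":0},{"fingers":-1,"tx":0.15,"ty":-0.047,"tz":0.01,"rx":0,"ry":0,"rz":-0.1},{"fingers":-1,"tx":0.175,"ty":-0.047,"tz":0.03,"rx":0,"ry":0,"rz":-0.1},{"fingers":-1,"tx":0.175,"ty":-0.047,"tz":0.05,"rx":0,"ry":0,"rz":-0.1},{"fingers":-1,"tx":0.175,"ty":-0.047,"tz":0.07,"rx":0,"ry":0,"rz":-0.1},{"fingers":-1,"tx":0.175,"ty":-0.047,"tz":0.09,"rx":0,"ry":0,"rz":-0.1},{"fingers":-1,"tx":0.175,"ty":-0.047,"tz":0.106,"rx":0,"ry":0,"rz":-0.1},{"fingers":-1,"tx":0.175,"ty":-0.047,"tz":0.106,"rx":0,"ry":0,"rz":-0.1},{"fingers":-1,"tx":0.175,"ty":-0.047,"tz":0.106,"rx":0,"ry":0,"rz":-0.1},{"fingers":-1,"tx":0.175,"ty":-0.047,"tz":0.106,"rx":0,"ry":0,"rz":-0.1}])

```text
time: 7.65
position: [0.6478, 0.0687, 0.2131]
tcp_rot: [[0.856, -0.158, 0.492], [-0.136, -0.988, -0.08], [0.499, 0.002, -0.867]]
contact_force: [-0.7, -0.9, -0.0]
opening: 0.0144
grip_force: 60.2
```

```bash
python3 - <<'E'
from h import *
print(togo((175,72,50)),manip.observe()["contact_force"])
t,R=B()
out=[]
for n,f in(("side",4),("top",4)):
    C=cam(n);im=imaging.read_camera(n)[:,:,::-1]
    P=np.array([(47,72,50),(-43,72,50),(61,72,50),(175,72,50)])/1000@R.T+t;u=proj(C,P);print(n,u.round(1).tolist())
    c=u[0].round().astype(int);w=im[c[1]-50:c[1]+50,c[0]-50:c[0]+50];out.append(cv2.resize(w,None,fx=4,fy=4,interpolation=cv2.INTER_CUBIC));print(c-50)
cv2.imwrite("pics/st.png",np.hstack(out))
E
```

```text
(array([0.6425, 0.0695, 0.2119]), array([-0.0053,  0.    , -0.0016]), array([0.11, 0.08, 0.05])) [-0.71325995 -0.92534179 -0.03223297]
side [[311.9, 215.1], [281.7, 228.3], [316.8, 213.0], [357.5, 195.2]]
[262 165]
top [[267.0, 227.5], [262.5, 267.4], [267.7, 221.1], [273.9, 167.0]]
[217 177]
```

View pics/st.png

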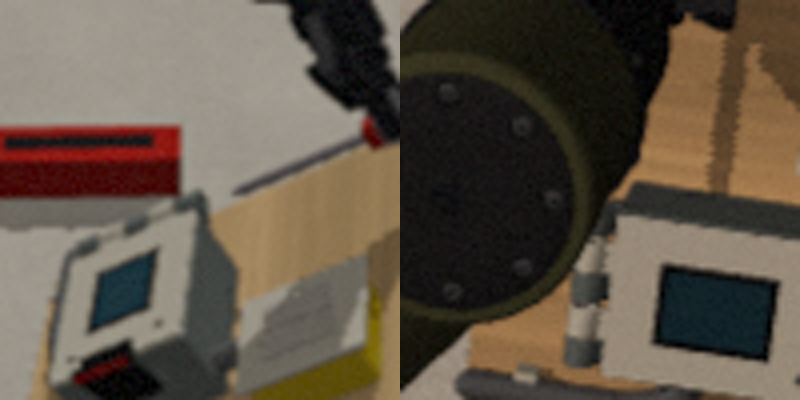

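In the left (side) crop the shaft runs from about (375,140) to its nose at (235,193), just short of the top knuckle at (195,200), roughly in line with it. The right (top) crop is blocked by the wrist. I'll measure the shaft line and the hinge silhouette numerically.

```bash
python3 - <<'E'
from h import *
C=cam("side");t,R=B();g=np.mean([cv2.cvtColor(imaging.read_camera("side"),cv2.COLOR_RGB2GRAY).astype(float) for _ in range(4)],0)
pb=lambda *p:proj(C,R@(np.array(p)/1000)+t)[0]
s=manip.observe();tp=lambda *p:proj(C,s["tcp_rot"]@(np.array(p)/1000)+s["position"])[0]
def prof(c,n,L=9):
    k=np.arange(-L,L+.01,.25);X=(c+np.outer(k,n)).astype(np.float32)
    return k,cv2.remap(g.astype(np.float32),X[:,0].reshape(1,-1),X[:,1].reshape(1,-1),cv2.INTER_LINEAR)[0]
a,b=tp(-23-80,0,16),tp(-23,0,16);d=(b-a)/np.linalg.norm(b-a);n=np.array([-d[1],d[0]])  # n down
print("pred shaft",a,b,"dir",d,"mm/px along n", 1/abs((pb(0,72,60)-pb(0,72,50))@n/10))
for x in (-100,-92,-84,-76,-68,-60,-52,-44):
    k,v=prof(tp(x,0,16),n,6);w=np.clip(np.median(v)-v-8,0,None);print(x,"min off",k[np.argmin(v)],"centroid",round((w*k).sum()/max(w.sum(),1e-6),2),int(v.min()),int(np.median(v)))
k,v=prof(tp(-72,0,16),n,8);print("shaft",v[::2].astype(int).tolist())
for x in (45,39,33,10,2,-3,-35,-40):
    k,v=prof(pb(x,72,50),n,8);print("hinge",x,v[::2].astype(int).tolist())
r=[(pb(x,72,50)-pb(x,72,59))@n for x in(0,)];print("9mm z in px",r,"radius px approx",9*553.9/np.linalg.norm((C[1][:3,:3]@(R@[0,.072,.05]+t)+C[1][:3,3]))/1000)
E
```

```text
pred shaft [323.33965096 210.1653933 ] [351.91196481 197.66888866] dir [ 0.91620305 -0.40071433] mm/px along n 2.915721929344102
-100 min off 1.25 centroid 0.89 72 140
-92 min off 0.75 centroid 0.84 73 141
-84 min off 1.0 centroid 0.97 69 137
-76 min off 1.0 centroid 0.87 70 134
-68 min off 1.25 centroid 1.0 70 131
-60 min off 1.0 centroid 1.01 74 133
-52 min off 0.75 centroid 1.09 74 134
-44 min off 1.0 centroid 1.18 71 131
shaft [151, 151, 150, 150, 149, 149, 149, 149, 149, 149, 150, 150, 148, 144, 129, 113, 94, 77, 75, 84, 101, 122, 136, 136, 134, 130, 127, 126, 125, 125, 124, 124, 123]
hinge 45 [150, 150, 151, 152, 154, 155, 153, 147, 137, 122, 105, 89, 79, 68, 64, 60, 59, 60, 60, 58, 55, 60, 63, 65, 64, 64, 69, 77, 86, 89, 91, 91, 90]
hinge 39 [52, 63, 74, 87, 98, 108, 115, 118, 115, 111, 102, 89, 79, 69, 66, 64, 73, 87, 103, 119, 129, 124, 120, 111, 103, 92, 84, 76, 69, 66, 64, 64, 65]
hinge 33 [25, 25, 25, 24, 22, 25, 38, 50, 64, 76, 77, 78, 73, 67, 65, 66, 76, 99, 119, 133, 146, 147, 148, 146, 144, 141, 135, 127, 122, 117, 114, 110, 101]
hinge 10 [44, 61, 75, 89, 99, 102, 105
[... 157 characters left out ...]
03, 102, 101, 101, 99, 95, 90, 83, 75, 68, 64, 70, 84, 104, 125, 140, 145, 149, 149, 149, 148, 146, 133, 115, 88, 62, 48, 46, 48]
hinge -3 [100, 102, 103, 102, 101, 100, 100, 100, 99, 96, 91, 82, 73, 65, 62, 62, 79, 97, 119, 138, 145, 148, 149, 150, 149, 146, 140, 117, 93, 70, 50, 44, 40]
hinge -35 [98, 102, 108, 119, 134, 147, 150, 151, 141, 129, 110, 92, 79, 70, 65, 64, 73, 94, 116, 132, 145, 147, 149, 149, 148, 142, 130, 112, 86, 60, 47, 37, 38]
hinge -40 [100, 102, 113, 126, 138, 148, 151, 150, 142, 127, 112, 95, 78, 69, 62, 66, 72, 90, 114, 131, 141, 147, 148, 148, 148, 146, 142, 136, 128, 115, 102, 87, 72]
9mm z in px [np.float64(3.0855889652101594)] radius px approx 3.5607573864668813
```

>>> carry_out(rows=[{"fingers":-1,"tx":-0.003,"ty":0,"tz":-0.0024,"rx":0.1,"ry":0.1,"rz":0},{"fingers":-1,"tx":-0.006,"ty":0,"tz":-0.0024,"rx":0.1,"ry":0.1,"rz":0},{"fingers":-1,"tx":-0.01,"ty":0,"tz":-0.0024,"rx":0.1,"ry":0.1,"rz":0},{"fingers":-1,"tx":-0.014,"ty":0,"tz":-0.0024,"rx":0.1,"ry":0.1,"rz":0},{"fingers":-1,"tx":-0.018,"ty":0,"tz":-0.0024,"rx":0.1,"ry":0.1,"rz":0},{"fingers":-1,"tx":-0.022,"ty":0,"tz":-0.0024,"rx":0.1,"ry":0.1,"rz":0},{"fingers":-1,"tx":-0.026,"ty":0,"tz":-0.0024,"rx":0.1,"ry":0.1,"rz":0},{"fingers":-1,"tx":-0.026,"ty":0,"tz":-0.0024,"rx":0.1,"ry":0.1,"rz":0},{"fingers":-1,"tx":-0.026,"ty":0,"tz":-0.0024,"rx":0.1,"ry":0.1,"rz":0}])

```text
time: 8.7
position: [0.6231, 0.0731, 0.2018]
tcp_rot: [[0.855, -0.155, 0.494], [-0.134, -0.988, -0.077], [0.5, -0.0, -0.866]]
contact_force: [-0.1, -0.2, 0.3]
opening: 0.0146
grip_force: 60.2
```

```bash
cat > st.py <<'E'
from h import *
s=manip.observe();print(round(s["time"],2),togo((67,72,50)),"F tool",(s["tcp_rot"].T@s["contact_force"]).round(1),"T",(s["tcp_rot"].T@s["ft_torque"]).round(2),s["opening"].round(4) if hasattr(s["opening"],"round") else s["opening"])
E
python3 st.py
```

```text
8.7 (array([0.5501, 0.0843, 0.1579]), array([-0.0859,  0.0003,  0.0011]), array([-0.1 , -0.02,  0.12])) F tool [ 0.1  0.2 -0.3] T [ 0.02 -1.5  -0.03] 0.01462073650005638
```

>>> carry_out(rows=[{"fingers":-1,"tx":-0.003,"ty":0,"tz":0,"rx":0,"ry":0,"rz":0},{"fingers":-1,"tx":-0.006,"ty":0,"tz":0,"rx":0,"ry":0,"rz":0},{"fingers":-1,"tx":-0.009,"ty":0,"tz":0,"rx":0,"ry":0,"rz":0},{"fingers":-1,"tx":-0.012,"ty":0,"tz":0,"rx":0,"ry":0,"rz":0},{"fingers":-1,"tx":-0.015,"ty":0,"tz":0,"rx":0,"ry":0,"rz":0},{"fingers":-1,"tx":-0.018,"ty":0,"tz":0,"rx":0,"ry":0,"rz":0},{"fingers":-1,"tx":-0.018,"ty":0,"tz":0,"rx":0,"ry":0,"rz":0}])

```text
time: 9.28
position: [0.6074, 0.0755, 0.1924]
tcp_rot: [[0.856, -0.155, 0.494], [-0.134, -0.988, -0.077], [0.5, -0.0, -0.866]]
contact_force: [0.1, -0.3, -0.7]
opening: 0.0142
grip_force: 60.2
```

```bash
python3 st.py
```

```text
9.28 (array([0.5501, 0.0843, 0.1579]), array([-0.0675,  0.0002,  0.0009]), array([-0.08,  0.  ,  0.11])) F tool [-0.3  0.3  0.7] T [ 0.01 -1.45 -0.  ] 0.014225405714826805
```

>>> carry_out(rows=[{"fingers":-1,"tx":-0.004,"ty":0,"tz":0,"rx":0,"ry":0,"rz":0},{"fingers":-1,"tx":-0.008,"ty":0,"tz":0,"rx":0,"ry":0,"rz":0},{"fingers":-1,"tx":-0.012,"ty":0,"tz":0,"rx":0,"ry":0,"rz":0},{"fingers":-1,"tx":-0.016,"ty":0,"tz":0,"rx":0,"ry":0,"rz":0},{"fingers":-1,"tx":-0.02,"ty":0,"tz":0,"rx":0,"ry":0,"rz":0},{"fingers":-1,"tx":-0.024,"ty":0,"tz":0,"rx":0,"ry":0,"rz":0},{"fingers":-1,"tx":-0.028,"ty":0,"tz":0,"rx":0,"ry":0,"rz":0},{"fingers":-1,"tx":-0.032,"ty":0,"tz":0,"rx":0,"ry":0,"rz":0},{"fingers":-1,"tx":-0.032,"ty":0,"tz":0,"rx":0,"ry":0,"rz":0}])

```text
time: 10.03
position: [0.5799, 0.0798, 0.1763]
tcp_rot: [[0.856, -0.155, 0.494], [-0.134, -0.988, -0.077], [0.5, -0.0, -0.866]]
contact_force: [1.1, 0.3, 0.3]
opening: 0.0143
grip_force: 60.2
```

```bash
python3 st.py
```

```text
10.03 (array([0.5501, 0.0843, 0.1579]), array([-0.0353,  0.0002,  0.0009]), array([-0.09,  0.  ,  0.12])) F tool [ 1.  -0.5  0.2] T [ 0.   -1.48  0.01] 0.01430545411984687
```

>>> carry_out(rows=[{"fingers":-1,"tx":-0.004,"ty":0,"tz":0,"rx":0,"ry":0,"rz":0},{"fingers":-1,"tx":-0.008,"ty":0,"tz":0,"rx":0,"ry":0,"rz":0},{"fingers":-1,"tx":-0.012,"ty":0,"tz":0,"rx":0,"ry":0,"rz":0},{"fingers":-1,"tx":-0.016,"ty":0,"tz":0,"rx":0,"ry":0,"rz":0},{"fingers":-1,"tx":-0.02,"ty":0,"tz":0,"rx":0,"ry":0,"rz":0},{"fingers":-1,"tx":-0.024,"ty":0,"tz":0,"rx":0,"ry":0,"rz":0},{"fingers":-1,"tx":-0.028,"ty":0,"tz":0,"rx":0,"ry":0,"rz":0},{"fingers":-1,"tx":-0.03,"ty":0,"tz":0,"rx":0,"ry":0,"rz":0},{"fingers":-1,"tx":-0.03,"ty":0,"tz":0,"rx":0,"ry":0,"rz":0}])

```text
time: 10.78
position: [0.5545, 0.0839, 0.1615]
tcp_rot: [[0.855, -0.155, 0.494], [-0.134, -0.988, -0.077], [0.5, -0.0, -0.866]]
contact_force: [-0.9, 0.5, -0.4]
opening: 0.0143
grip_force: 60.2
```

```bash
python3 st.py
```

```text
10.78 (array([0.5501, 0.0843, 0.1579]), array([-0.0056,  0.0003,  0.001 ]), array([-0.09, -0.01,  0.12])) F tool [-1.  -0.4 -0.2] T [ 0.04 -1.45  0.03] 0.014317589770008276
```

Now I'll creep in until it touches.

>>> carry_out(rows=[{"fingers":-1,"tx":-0.001,"ty":0,"tz":0,"rx":0,"ry":0,"rz":0},{"fingers":-1,"tx":-0.002,"ty":0,"tz":0,"rx":0,"ry":0,"rz":0},{"fingers":-1,"tx":-0.003,"ty":0,"tz":0,"rx":0,"ry":0,"rz":0},{"fingers":-1,"tx":-0.004,"ty":0,"tz":0,"rx":0,"ry":0,"rz":0},{"fingers":-1,"tx":-0.005,"ty":0,"tz":0,"rx":0,"ry":0,"rz":0},{"fingers":-1,"tx":-0.005,"ty":0,"tz":0,"rx":0,"ry":0,"rz":0}])

```text
time: 11.28
position: [0.5509, 0.0845, 0.1599]
tcp_rot: [[0.855, -0.155, 0.495], [-0.134, -0.988, -0.077], [0.501, -0.001, -0.865]]
contact_force: [3.2, -1.3, -0.4]
opening: 0.0144
grip_force: 60.0
```

```bash
python3 st.py
```

```text
11.28 (array([0.5501, 0.0843, 0.1579]), array([-0.0017,  0.0004,  0.0014]), array([-0.11, -0.09,  0.11])) F tool [2.7 0.8 2. ] T [-0.19 -0.38 -0.04] 0.014429093760222438
```

>>> carry_out(rows=[{"fingers":-1,"tx":-0.001,"ty":0,"tz":0,"rx":0,"ry":0,"rz":0},{"fingers":-1,"tx":-0.002,"ty":0,"tz":0,"rx":0,"ry":0,"rz":0},{"fingers":-1,"tx":-0.002,"ty":0,"tz":0,"rx":0,"ry":0,"rz":0},{"fingers":-1,"tx":-0.002,"ty":0,"tz":0,"rx":0,"ry":0,"rz":0}])

```text
time: 11.62
position: [0.5503, 0.0849, 0.1607]
tcp_rot: [[0.853, -0.154, 0.498], [-0.134, -0.988, -0.076], [0.504, -0.002, -0.864]]
contact_force: [12.7, -3.7, -0.5]
opening: 0.0143
grip_force: 59.4
```

```bash
python3 st.py; python3 - <<'E'
from h import *
shot("w5")
im=imaging.read_camera("side")[165:265,262:362,::-1];a=cv2.resize(im,None,fx=4,fy=4,interpolation=cv2.INTER_CUBIC)
w=cv2.resize(cv2.imread("pics/w5.png"),(533,400))[:,130:530];cv2.imwrite("pics/v5.png",np.hstack([a,w]))
E
```

```text
11.62 (array([0.5501, 0.0843, 0.1579]), array([-0.0015,  0.0007,  0.0024]), array([-0.17, -0.28,  0.1 ])) F tool [11.   1.7  7. ] T [-0.56  2.64 -0.05] 0.014267894924870779
```

View pics/v5.png

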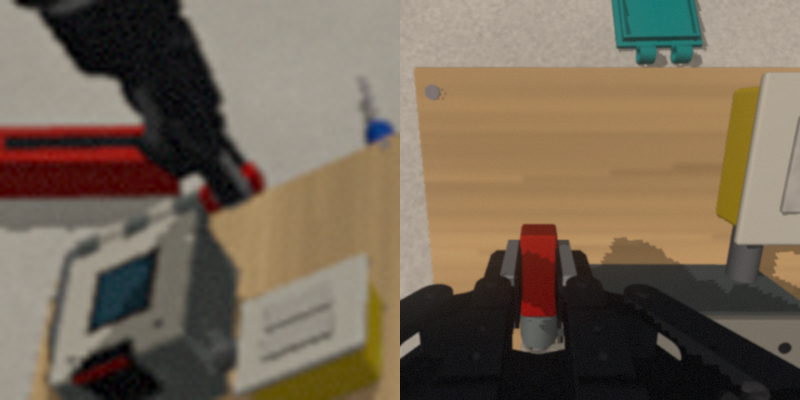

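The grip sits against the top grey knuckle in both views, with about 11 N of axial contact. Next I relax, open and back out.

>>> carry_out(rows=[{"fingers":-1,"tx":0.0025,"ty":0,"tz":0,"rx":0,"ry":0,"rz":0},{"fingers":-1,"tx":0.0025,"ty":0,"tz":0,"rx":0,"ry":0,"rz":0},{"fingers":-0.3,"tx":0.0025,"ty":0,"tz":0,"rx":0,"ry":0,"rz":0},{"fingers":-0.3,"tx":0.0025,"ty":0,"tz":0,"rx":0,"ry":0,"rz":0},{"fingers":-0.3,"tx":0.0025,"ty":0,"tz":0,"rx":0,"ry":0,"rz":0},{"fingers":-0.3,"tx":0.0025,"ty":0,"tz":0,"rx":0,"ry":0,"rz":0},{"fingers":-0.3,"tx":0.0025,"ty":0,"tz":-0.02,"rx":0,"ry":0,"rz":0},{"fingers":-0.3,"tx":0.0025,"ty":0,"tz":-0.05,"rx":0,"ry":0,"rz":0},{"fingers":-0.3,"tx":0.0025,"ty":0,"tz":-0.09,"rx":0,"ry":0,"rz":0},{"fingers":-0.3,"tx":0.0025,"ty":0,"tz":-0.13,"rx":0,"ry":0,"rz":0},{"fingers":-0.3,"tx":0.0025,"ty":0,"tz":-0.13,"rx":0,"ry":0,"rz":0}])

```text
time: 12.63
position: [0.4865, 0.0954, 0.2816]
tcp_rot: [[0.85, -0.153, 0.504], [-0.137, -0.988, -0.071], [0.508, -0.009, -0.861]]
contact_force: [1.1, 0.8, 1.2]
opening: 0.03
grip_force: 0.0
```

```bash
python3 - <<'E'
from h import *
for p in((0,-130,175),(0,-130,79)): print(togo(p,g=(0,0,0)))
E
```

```text
(array([ 0.4046, -0.0971,  0.2173]), array([-0.076 ,  0.2033,  0.0277]), array([-0.55, -0.56, -0.06]))
(array([ 0.452 , -0.1047,  0.1341]), array([-0.077 ,  0.2042,  0.1237]), array([-0.55, -0.56, -0.06]))
```

>>> carry_out(rows=[{"fingers":-1,"tx":-0.015,"ty":0.04,"tz":0,"rx":-0.5,"ry":-0.5,"rz":0},{"fingers":-1,"tx":-0.03,"ty":0.08,"tz":0,"rx":-0.5,"ry":-0.5,"rz":0},{"fingers":-1,"tx":-0.045,"ty":0.115,"tz":0,"rx":-0.5,"ry":-0.5,"rz":0},{"fingers":-1,"tx":-0.06,"ty":0.15,"tz":0,"rx":-0.5,"ry":-0.5,"rz":0},{"fingers":-1,"tx":-0.07,"ty":0.18,"tz":0,"rx":-0.5,"ry":-0.5,"rz":0},{"fingers":-1,"tx":-0.077,"ty":0.204,"tz":0,"rx":-0.5,"ry":-0.5,"rz":0},{"fingers":-1,"tx":-0.077,"ty":0.204,"tz":0,"rx":-0.5,"ry":-0.5,"rz":0},{"fingers":-1,"tx":-0.077,"ty":0.204,"tz":0,"rx":-0.5,"ry":-0.5,"rz":0}])

```text
time: 13.3
position: [0.3888, -0.0978, 0.2341]
tcp_rot: [[0.858, -0.162, 0.487], [-0.138, -0.987, -0.085], [0.494, 0.005, -0.869]]
contact_force: [-0.3, 0.7, 0.3]
opening: 0.0
grip_force: 0.0
```

```bash
python3 - <<'E'
from h import *
s,im=shot("w6");print(s["time"],s["opening"])
for p in((0,-130,175),(0,-130,79)): print(togo(p,g=(0,0,0)))
C=cam("wrist",s);t,R=B();print(proj(C,np.array([(18,-87,68),(-18,-87,68),(67,72,50),(47,72,50),(0,0,55)])/1000@R.T+t).round(0).tolist())
E
```

```text
13.3 1.7597979042521727e-05
(array([ 0.4046, -0.0971,  0.2173]), array([ 0.0052, -0.0025,  0.0219]), array([0.41, 0.44, 0.01]))
(array([ 0.452 , -0.1047,  0.1341]), array([ 0.0059, -0.0032,  0.1179]), array([0.41, 0.44, 0.01]))
[[248.0, 202.0], [251.0, 255.0], [3.0, 122.0], [9.0, 154.0], [125.0, 225.0]]
```

View pics/w6.png

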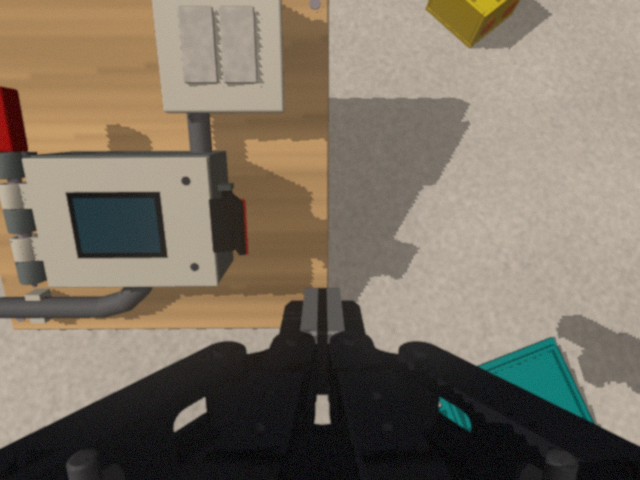

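The red grip is still against the top knuckle at (12,120). The clip tip is at (246,200–253) and the closed fingers sit clear on its right. Going down and then pushing across.

>>> carry_out(rows=[{"fingers":-1,"tx":0.006,"ty":-0.003,"tz":0.04,"rx":0.4,"ry":0.4,"rz":0},{"fingers":-1,"tx":0.006,"ty":-0.003,"tz":0.075,"rx":0.4,"ry":0.4,"rz":0},{"fingers":-1,"tx":0.006,"ty":-0.003,"tz":0.105,"rx":0.4,"ry":0.4,"rz":0},{"fingers":-1,"tx":0.006,"ty":-0.003,"tz":0.118,"rx":0.4,"ry":0.4,"rz":0},{"fingers":-1,"tx":0.006,"ty":-0.003,"tz":0.118,"rx":0.4,"ry":0.4,"rz":0},{"fingers":-1,"tx":0.006,"ty":-0.003,"tz":0.118,"rx":0.4,"ry":0.4,"rz":0},{"fingers":-1,"tx":0.006,"ty":-0.015,"tz":0.118,"rx":0.4,"ry":0.4,"rz":0},{"fingers":-1,"tx":0.006,"ty":-0.027,"tz":0.118,"rx":0.4,"ry":0.4,"rz":0},{"fingers":-1,"tx":0.006,"ty":-0.036,"tz":0.118,"rx":0.4,"ry":0.4,"rz":0},{"fingers":-1,"tx":0.006,"ty":-0.042,"tz":0.118,"rx":0.4,"ry":0.4,"rz":0},{"fingers":-1,"tx":0.006,"ty":-0.042,"tz":0.118,"rx":0.4,"ry":0.4,"rz":0}])

```text
time: 14.27
position: [0.4589, -0.0644, 0.1353]
tcp_rot: [[0.855, -0.153, 0.495], [-0.133, -0.988, -0.077], [0.501, 0.0, -0.866]]
contact_force: [0.4, 0.2, -0.6]
opening: 0.0001
grip_force: 0.0
```

```bash
cat > cl.py <<'E'
from h import *
s=manip.observe();t,R=B();print(round(s["time"],2),"tcp box mm",(R.T@(s["position"]-t)*1000).round(1),"Fbox",(R.T@s["contact_force"]).round(1),"T",np.round(s["ft_torque"],2))
E
python3 cl.py
```

```text
14.27 tcp box mm [  1.  -89.2  79.8] Fbox [ 0.   0.3 -0.7] T [0.23 1.35 0.01]
```

>>> carry_out(rows=[{"fingers":-1,"tx":0,"ty":-0.0015,"tz":0,"rx":0,"ry":0,"rz":0},{"fingers":-1,"tx":0,"ty":-0.003,"tz":0,"rx":0,"ry":0,"rz":0},{"fingers":-1,"tx":0,"ty":-0.0045,"tz":0,"rx":0,"ry":0,"rz":0},{"fingers":-1,"tx":0,"ty":-0.006,"tz":0,"rx":0,"ry":0,"rz":0},{"fingers":-1,"tx":0,"ty":-0.0075,"tz":0,"rx":0,"ry":0,"rz":0},{"fingers":-1,"tx":0,"ty":-0.0075,"tz":0,"rx":0,"ry":0,"rz":0}])

```text
time: 14.77
position: [0.4595, -0.0587, 0.1335]
tcp_rot: [[0.856, -0.156, 0.492], [-0.135, -0.988, -0.079], [0.499, 0.001, -0.867]]
contact_force: [0.8, -0.0, -0.3]
opening: 0.0004
grip_force: 0.2
```

```bash
python3 cl.py
```

```text
14.77 tcp box mm [ -0.2 -83.4  78.4] Fbox [ 0.5  0.1 -0.6] T [ 0.14  1.35 -0.04]
```

>>> carry_out(rows=[{"fingers":-1,"tx":0,"ty":-0.001,"tz":0,"rx":0,"ry":0,"rz":0},{"fingers":-1,"tx":0,"ty":-0.002,"tz":0,"rx":0,"ry":0,"rz":0},{"fingers":-1,"tx":0,"ty":-0.003,"tz":0,"rx":0,"ry":0,"rz":0},{"fingers":-1,"tx":0,"ty":-0.004,"tz":0,"rx":0,"ry":0,"rz":0},{"fingers":-1,"tx":0,"ty":-0.005,"tz":0,"rx":0,"ry":0,"rz":0},{"fingers":-1,"tx":0,"ty":-0.005,"tz":0,"rx":0,"ry":0,"rz":0}])

```text
time: 15.27
position: [0.4598, -0.0553, 0.1334]
tcp_rot: [[0.857, -0.158, 0.491], [-0.135, -0.987, -0.083], [0.498, 0.005, -0.867]]
contact_force: [1.5, -10.8, 0.1]
opening: -0.0001
grip_force: 5.1
```

```bash
python3 cl.py
```

```text
15.27 tcp box mm [ -0.4 -80.   78.5] Fbox [  2.8 -10.4  -1.5] T [-2.82  0.76 -1.75]
```

>>> carry_out(rows=[{"fingers":-1,"tx":0,"ty":0.01,"tz":0,"rx":0,"ry":0,"rz":0},{"fingers":-1,"tx":0,"ty":0.04,"tz":0,"rx":0,"ry":0,"rz":0},{"fingers":-1,"tx":0,"ty":0.055,"tz":-0.03,"rx":0,"ry":0,"rz":0},{"fingers":-1,"tx":0,"ty":0.055,"tz":-0.07,"rx":0,"ry":0,"rz":0},{"fingers":-1,"tx":0,"ty":0.055,"tz":-0.1,"rx":0,"ry":0,"rz":0},{"fingers":-1,"tx":0,"ty":0.025,"tz":-0.11,"rx":0,"ry":0,"rz":0},{"fingers":-1,"tx":0,"ty":-0.01,"tz":-0.11,"rx":0,"ry":0,"rz":0},{"fingers":-1,"tx":0,"ty":-0.03,"tz":-0.11,"rx":0,"ry":0,"rz":0},{"fingers":-1,"tx":0,"ty":-0.03,"tz":-0.11,"rx":0,"ry":0,"rz":0},{"fingers":-1,"tx":0,"ty":-0.03,"tz":-0.11,"rx":0,"ry":0,"rz":0}])

```text
time: 16.1
position: [0.4109, -0.0141, 0.2284]
tcp_rot: [[0.857, -0.152, 0.492], [-0.131, -0.988, -0.077], [0.498, 0.002, -0.867]]
contact_force: [0.5, -0.4, -0.8]
opening: -0.0
grip_force: 0.0
```

```bash
python3 - <<'E'
from h import *
s,im=shot("w7");C=cam("wrist",s);t,R=B()
for a in(0,.12,.3,.5):
    print(a,proj(C,np.array([(x,-65-46*np.sin(a),28+46*np.cos(a)) for x in(18,-18)])/1000@R.T+t).round(1).tolist())
print("lid",proj(C,np.array(LID+[(67,72,50)])/1000@R.T+t).round(1).tolist())
for r in redpin(im,C): print(r)
E
```

```text
0 [[351.4, 214.4], [350.0, 270.2]]
0.12 [[360.4, 214.4], [358.6, 270.1]]
0.3 [[373.3, 213.9], [371.1, 269.2]]
0.5 [[386.2, 212.7], [383.5, 267.4]]
lid [[153.6, 165.5], [342.5, 166.5], [340.0, 297.2], [167.9, 296.4], [134.0, 129.5]]
([113, 93, 40, 67, 2160], [132.8, 125.7], [0.6471, 0.1425, 0.008])
([354, 211, 4, 58, 169], [355.6, 239.5], [0.4955, -0.0599, 0.008])
```

View pics/w7.png

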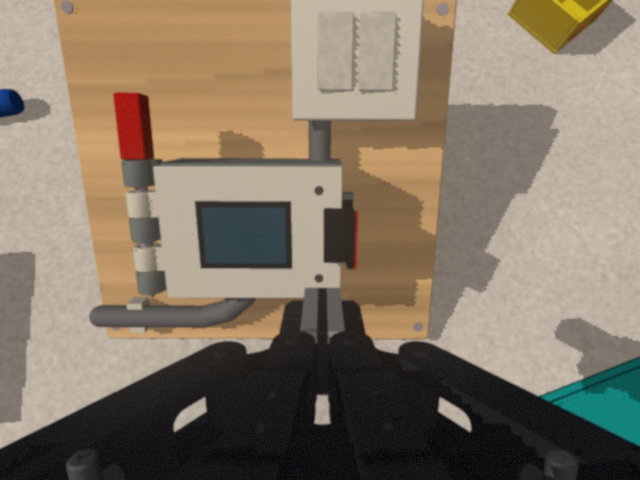

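The clip's hook now covers the lid edge (columns 324–356) and its red tip is at column 355.6, which fits an angle of about 0. The grip touches the top knuckle at (135,157) and the lid is seated, so I'm handing in.

```bash
python3 -c "
from cell import workorder
print(workorder.close_job())"
```

```text
the job is handed in; nothing more can be done
None
```

I handed the job in at about 16 s, but `close_job()` returned no verdict. In the last picture the pin's grip sat against the top knuckle, the clip was shut over the lid's edge (about 0 rad), the lid looked seated, and the arm had touched none of the bystanders.

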